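# Pack the small vacuum fittings into the service tray

## Robot

A 6-joint arm with a two-finger parallel gripper is mounted at the origin on the work surface. World frame = base frame: x ahead of the robot, y to its left, z up, the work surface at z = 0. Lengths are in m, angles in rad, forces in N, time in s.
With the tool pointing down it reaches from about 0.35 to 0.85 m from the base axis. Payload 8.1 kg.
Tool frame: the origin (TCP) lies at the very end of the fingers, on their centre line; the grasp point (between the pads) lies 19 mm behind it; z points along the fingers, y is the direction in which the jaws open and shut (so a half turn about z gives the same grasp; the last joint's range is limited). The gripper opens to 93 mm and grips with 3 to 60 N. Pads are 15 mm wide; open, the fingers measure 128 mm over their backs; the gripper's body (75 mm by 188 mm) begins 65 mm behind the grasp point.
Start: joints at [1.23, 0.13, 1.488, -0, 1.523, -0.085], TCP at [0.152, 0.58, 0.219] pointing down, gripper open.
Joint ranges: [-2.96, 2.96], [-0.89, 2.26], [0.02, 2.5], [-1.34, 4.48], [0, 2.73], [-2.66, 2.66]. Speed limits (rad/s): [2.39, 2.39, 2.79, 3.14, 3.14, 3.14].

## Interface

Orientations are given as a rotation vector (axis times angle).
In Python, from plant import * gives the robot as it stands.
- The arm moves only by the tool apply_moves, never from a script. Its argument "commands" is one flat list of numbers, 7 for each row, row after row: the shift along the world's x, y, z in cm, then the turn, a rotation vector about the world's x, y, z in rad, then the finger opening in cm, from 0 to 9.3. A call has 1 to 8 rows; each row shifts and turns the pose as measured when the row begins; what a row does not reach is not made up. A row lasts 1/8 s, in which the tool goes at most 62.5 mm and 10.7 degrees, less where a joint would pass 70% of its speed; a pose out of reach is approached as far as the arm can. A call with a gripper value outside its range is refused whole. The fingers move at their own pace and stop on an object; "squeeze" is the grip in N (left out, the last holds). Time passes only in rows, so rows that do not move let the fingers close. It gives the time, the measured TCP pose, the force and the opening at its end, in the units of the state.
- read_state(): the state, without advancing time (a new reading comes with each control period).
- read_camera(name): name is "side" or "top" or "wrist"; returns (picture, depth): 420x560x3 uint8, blue, green, red; 420x560 float32, m along the optical axis (not along the pixel's ray), 0 where there is no reading.
- camera_model(name): a dict with "intrinsics" (3x3 intrinsics, pixels), "R" (3x3) and "t" (3): a world point X has camera coordinates R X + t. Camera axes: x right, y down, z forward; pixel columns grow to the right and rows downward; lengths in m; the calibration is good to about 2 mm. A picture is of the moment at which its call begins: read the wrist's pose just before it. camera_model takes no time and is no camera call; for the wrist camera it gives the pose at the moment of the call.
- close_job(): hands the job in, once; it reports no verdict.
Trained networks look in the newest picture that a camera, given by its name, has taken for a name from the list of things; names that differ only in an ending like _2 or _b are one class to them, and where a whole thing is asked for, a point or a joint stands for the part that bears it (a point fixed in the world has none). Each returns a list of dicts, best first, with "conf" (0 to 1); they miss things now and then, are a little off and sometimes report something else, mostly with a low value. They report only what shows in the picture. A call takes as long as a camera call.
- find_in(query, camera): "point" ([x, y, z] in m, in the coordinates of the camera as it stood for that picture, good to about 4 mm: the middle of the surface that is visible of it).
- cut_out(query, camera): "mask" (420x560 bool, what is visible of it).
- spot_point(query, camera): "point" ([x, y, z] in m, in the coordinates of the camera as it stood for that picture, good to about 4 mm: a listed point, or the origin of a listed thing).
The state is a dict: "t": time; "q": joint angles; "dq": joint speeds; "joint_torque": joint torques, N m; "tool_pos": TCP position; "orientation": TCP orientation; "force": force on the tool from outside, world axes, zero at the start; "wrist_torque": the same for the moment, N m; "opening": finger opening in m.
Only numpy, scipy, OpenCV 4.12 (cv2) and the standard library are available. Lean on these libraries where they do the work, as an engineer would, in place of code of your own. Each camera call takes 0.05 s, during which the arm holds its last target. There are 200 camera calls.

## Task

Vacuum fittings for the mass spectrometer lie scattered on the bench: gather the small set into the service tray, each standing upright and fully seated in its own place: the small pipe nipple in the round cup, the small centring ring flat over the peg, the hand valve in the oblong pocket and the gauge head in the square pocket, in any order. The large nipple and the large ring belong to another line: leave them standing where they are. Let go of everything at the end.

Things in the scene. Friction and masses are not known exactly. Their poses are not given: they have to be found in the camera images.
- small_nipple: small steel pipe nipple standing on end: 44 mm tall, a 40 mm diameter flange 10 mm thick at each end, 30 mm diameter tube between, 24 mm bore right through; about 0.14 kg; stands among the other loose fittings, centres at least 110 mm apart; origin at the centre of its underside, z up
- small_ring: small centring ring lying flat: steel with a black rubber band round it, 52 mm outer diameter over the steel (the soft-looking band stands 1 mm proud but is only for show), 36 mm hole, 14 mm high; about 0.06 kg; origin at the centre of its underside, z up, in the middle of the hole
- valve: hand valve: oblong aluminium block 64 mm (its x) by 34 mm (its y) by 38 mm high, a round black knob 28 mm in diameter on top (overall 49 mm high); about 0.22 kg; origin at the centre of its underside, z up
- gauge: vacuum gauge head: square black plastic block 46 x 46 mm and 38 mm high (sides along its x and y) with a round steel port 32 mm in diameter on top (overall 49 mm high); about 0.18 kg; origin at the centre of its underside, z up
- large_nipple: large nipple, not wanted: same shape as the small one, but 52 mm tall with 58 mm diameter flanges and a 40 mm bore; loose; origin at the centre of its underside, z up
- large_ring: large centring ring, not wanted: 78 mm outer diameter, 58 mm hole, 16 mm high; loose; origin at the centre of its underside, z up, in the middle of the hole
- round_cup: tray insert with a round pocket 60 mm across inside, for the small nipple; the wall round the pocket is 6 mm thick and rises 8 mm above the pocket floor; fixed dark grey plastic plate 100 x 100 x 6 mm, walls (or peg) white; origin at the centre of the plate's underside, 5 mm above the bench, z up; floor 6 mm above the origin
- peg_pad: tray insert without walls: a flat pad with one upright peg 14 mm in diameter at its centre, its top 24 mm above the pad's upper face (the floor), for the small ring; plate as round_cup's; the four inserts stand 110 mm apart, 2 x 2 in any order, in one fixed flat steel tray 236 mm square with a rim 18 mm high
- oblong_pocket: tray insert with an oblong pocket 84 mm (its x) by 54 mm (its y) inside, for the valve; walls and plate as round_cup's
- square_pocket: tray insert with a square pocket 66 x 66 mm inside (sides along its x and y), for the gauge head; walls and plate as round_cup's

How it is judged:
At the end, for the whole second after the job is handed in: Small nipple in the round cup (centre within 12 mm), small ring flat round the peg (13 mm), valve in the oblong and gauge head in the square pocket (16 mm): undersides within 3 mm of the floor, tilt under 0.1 rad, still, released; both large parts upright, within 30 mm of their start (horizontal distance between small_nipple and round_cup below 0.012 m and z of small_nipple in the frame of round_cup below 0.009 m and angle between each of small_nipple, small_ring, valve, gauge, large_nipple, large_ring's own z axis and vertical below 0.1 rad and linear speed of each of small_nipple, small_ring, valve, gauge below 0.02 m/s and contact force between each of small_nipple, small_ring, valve, gauge and the fingers below 0.05 N and horizontal distance between small_ring and peg_pad below 0.013 m and z of small_ring in the frame of peg_pad below 0.009 m and horizontal distance between valve and oblong_pocket below 0.016 m and z of valve in the frame of oblong_pocket below 0.009 m and horizontal distance between gauge and square_pocket below 0.016 m and z of gauge in the frame of square_pocket below 0.009 m and distance of each of large_nipple, large_ring from where it was at the start of the episode below 0.03 m); the robot touches nothing.
It fails at once if the large nipple or the large ring was moved more than 30 mm (distance of any of large_nipple, large_ring from where it was at the start of the episode above 0.03 m).
It also fails if it takes over 112 s, if anything falls off the work surface, if the arm or the gripper's body presses on something with over 40 N, if the wrist force passes 120 N, or if a joint passes its speed limit or range.

## Working session

There is one attempt and no reset: what is moved stays moved. The work goes in short steps, Python scripts to look and compute and a tool call to move; the robot and the scene stay as the last step left them, time stands still between calls to the robot, and variables do not carry over. Pictures are saved under pics/ and viewed, about 12 in all and at most 16, crops included, and the job is handed in when it is done.

Besides the shell and the picture viewer there is one more tool, called after ">>>" by a JSON object that holds its "method" and its "body", one argument or row to a line. apply_moves: Moves the arm, as the interface text tells. Its arguments: {"type":"object","properties":{"commands":{"type":"array"},"squeeze":{"type":"number"}},"required":["commands"]}

```bash
mkdir -p pics; ls
cat > h.py <<'E'
from plant import *
import numpy as np, cv2
def world(p,cam,m=None):
    m=m or camera_model(cam); return np.array(m["R"]).T@(np.array(p)-np.array(m["t"]))
def cloud(depth,cam,m=None):
    m=m or camera_model(cam); K=np.array(m["intrinsics"]); v,u=np.mgrid[:420,:560]
    P=np.stack([(u-K[0,2])/K[0,0]*depth,(v-K[1,2])/K[1,1]*depth,depth],-1)
    return (P-np.array(m["t"]))@np.array(m["R"])
E
python3 - <<'E'
from h import *
s=read_state();print(s)
im,d=read_camera("top");np.save('d.npy',d);cv2.imwrite('pics/top1.png',im);np.save('im.npy',im)
for n in "small_nipple small_ring valve gauge large_nipple large_ring round_cup peg_pad oblong_pocket square_pocket".split():
    print(n,[(np.round(world(r["point"],"top"),3),round(r["conf"],2)) for r in spot_point(n,"top")])
print(read_state()['t'])
E
```

```text
pics
{'t': 0.0, 'q': array([ 1.22961149e+00,  1.31154371e-01,  1.48926387e+00,  1.04514829e-05,
        1.52299328e+00, -8.53714028e-02]), 'dq': array([ 0.00080874,  0.00056724,  0.00103846, -0.00089733, -0.0013845 ,
        0.00062963]), 'joint_torque': array([-6.03059434e-04, -5.59862351e+01, -4.91748405e+01,  7.67942565e-02,
        3.58238106e-02, -1.71651786e-04]), 'tool_pos': array([0.15158875, 0.57995426, 0.21759997]), 'orientation': array([-4.00686263e-01, -3.11553595e+00,  2.78851133e-03]), 'force': array([-0.48269862, -0.17242322,  0.39104031]), 'wrist_torque': array([-0.03868732,  0.05952987,  0.01686382]), 'opening': 0.09306862815294523}
small_nipple [(array([ 0.58 , -0.358, -0.002]), 0.81)]
small_ring [(array([ 0.584, -0.07 , -0.004]), 0.47)]
valve [(array([ 0.45 , -0.219,  0.002]), 0.64)]
gauge [(array([ 0.423, -0.357,  0.001]), 0.75)]
large_nipple [(array([ 0.435, -0.067, -0.006]), 0.6)]
large_ring [(array([ 0.597, -0.21 ,  0.001]), 0.93), (array([ 0.422, -0.357,  0.003]), 0.29)]
round_cup [(array([0.49 , 0.242, 0.004]), 0.86)]
peg_pad [(array([0.612, 0.15 , 0.006]), 0.77)]
oblong_pocket [(array([0.511, 0.134, 0.004]), 0.64), (array([ 0.582, -0.359, -0.003]), 0.41)]
square_pocket [(array([0.599, 0.258, 0.003]), 0.97), (array([0.509, 0.135, 0.004]), 0.53)]
0.55
```

View pics/top1.png

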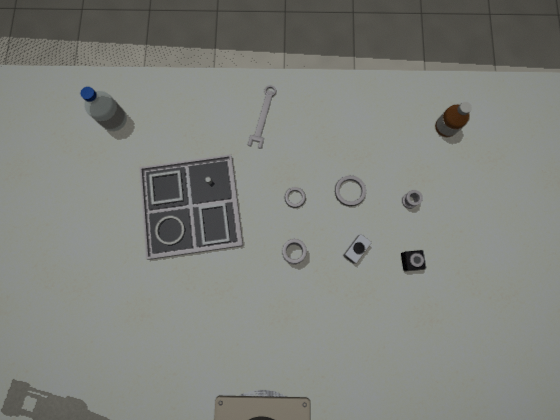

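The picture shows the tray at left (columns 142–242, rows 157–258). The square pocket is top-left, the peg top-right, the cup bottom-left and the oblong pocket bottom-right. The loose parts are small ring (295,198), large ring (350,190), small nipple (412,200), large nipple (294,251), valve (358,249) and gauge (413,261). I'll refine these positions with the depth image.

```bash
cat > m.py <<'E'
from h import *
d=np.load('d.npy');C=cloud(d,"top");ok=d>0
def rect(c,r,z0,z1):
    m=ok&(np.hypot(C[...,0]-c[0],C[...,1]-c[1])<r)&(C[...,2]>z0)&(C[...,2]<z1)
    P=C[m]; q=cv2.minAreaRect((P[:,:2]*1000).astype(np.float32))
    return len(P),np.round(q[0],1),np.round(q[1],1),round(q[2],1),"mean",np.round(P.mean(0)*1000,1)
for n,c,r,a,b in [("sn",(.58,-.358),.05,.036,.05),("sr",(.584,-.07),.05,.008,.02),("valve",(.45,-.219),.06,.03,.042),("knob",(.45,-.219),.06,.044,.055),
 ("gauge",(.423,-.357),.06,.03,.042),("port",(.423,-.357),.06,.044,.055),("LN",(.435,-.067),.06,.045,.06),("LR",(.597,-.21),.06,.01,.02),
 ("cup",(.49,.242),.05,.0155,.03),("peg",(.612,.15),.03,.025,.05),("obl",(.511,.134),.056,.0155,.03),("sq",(.599,.258),.062,.0155,.03),("tray",(.553,.196),.19,.011,.05)]:
    try: print(n,*rect(c,r,a,b))
    except Exception as e: print(n,e)
m=ok&(np.abs(C[...,2])<.03)&(C[...,0]>.3)&(C[...,0]<.7)&(C[...,1]<0);print(np.percentile(C[m][:,2],[5,50,95]))
E
python3 m.py
python3 - <<'E'
import cv2
i=cv2.imread('pics/top1.png');cv2.imwrite('pics/crop1.png',cv2.resize(i[150:290,130:440],(800,361),interpolation=cv2.INTER_CUBIC))
E
```

```text
sn 149 [ 574.1 -358.3] [38.9 38.2] 45.2 mean [ 574.2 -358.2   41.8]
sr 182 [578.4 -68.5] [50.8 50.6] 6.1 mean [577.9 -68.5  12.2]
valve 276 [ 448.9 -220.6] [33.9 64. ] 53.1 mean [ 448.3 -219.6   36.6]
knob 107 [ 449.2 -220.4] [24.7 27.3] 44.6 mean [ 449.  -220.4   47.7]
gauge 235 [ 423.1 -354.7] [46.  46.6] 5.9 mean [ 422.5 -351.8   36.4]
port 145 [ 423.1 -355.1] [30.4 30. ] 53.3 mean [ 422.9 -355.1   48.1]
LN 248 [438.6 -68.3] [56.3 54.3] 1.0 mean [438.8 -67.7  50.7]
LR 338 [ 596.3 -207.6] [75.6 76.2] 89.9 mean [ 597.3 -208.4   14.6]
cup 175 [487.9 238.6] [70.3 69. ] 7.2 mean [487.  238.   17.8]
peg 27 [613.7 148.9] [13.  12.1] 25.3 mean [613.6 148.6  32.6]
obl 256 [505.7 131.3] [96.3 66.2] 9.4 mean [507.3 133.4  18. ]
sq 303 [606.6 270.7] [102.7 100.7] 9.6 mean [601.6 262.3  17.9]
tray 3157 [551.6 194.8] [237.6 236.9] 9.2 mean [545.4 197.7  14.9]
[-0.00404812 -0.00113791  0.00211079]
```

View pics/crop1.png

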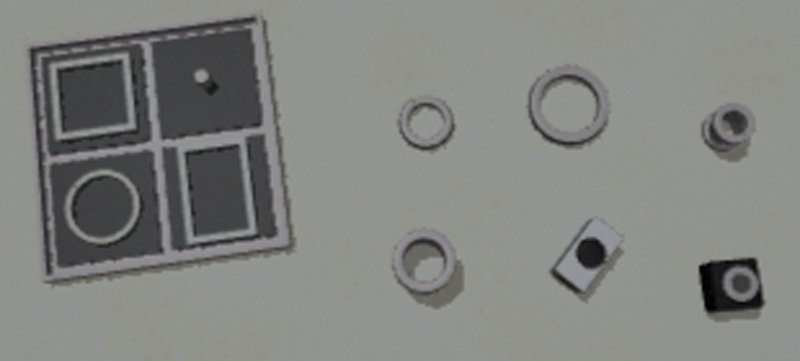

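The depth fits agree with the tray geometry: centre (551.6, 194.8) mm, yaw 9.2°. I'll take the small ring first.

>>> {"method": "apply_moves", "body": {
  "commands": [3.3, -5, 0, 0, 0, 0, 9.3, 3.3, -5, 0, 0, 0, 0, 9.3, 3.3, -5, 0, 0, 0, 0, 9.3, 3.3, -5, 0, 0, 0, 0, 9.3, 3.3, -5, 0, 0, 0, 0, 9.3, 3.3, -5, 0, 0, 0, 0, 9.3, 3.3, -5, 0, 0, 0, 0, 9.3, 3.3, -5, 0, 0, 0, 0, 9.3],
  "squeeze": 15
}}

```text
t: 1.55
tool_pos: [0.4196, 0.1709, 0.2191]
orientation: [0.387, 3.113, 0.004]
force: [0.7, -0.0, 0.4]
opening: 0.0929
```

>>> {"method": "apply_moves", "body": {
  "commands": [3.1, -4.7, 0, 0, 0, 0, 9.3, 3.1, -4.7, 0, 0, 0, 0, 9.3, 3.1, -4.7, 0, 0, 0, 0, 9.3, 3.1, -4.7, 0, 0, 0, 0, 9.3, 3.1, -4.7, 0, 0, 0, 0, 9.3, 0, 0, 0, 0, 0, 0, 9.3]
}}

```text
t: 2.3
tool_pos: [0.5803, -0.077, 0.22]
orientation: [0.395, 3.108, 0.005]
force: [-0.8, 0.5, -0.3]
opening: 0.0929
```

```bash
cat > w.py <<'E'
import sys
from h import *
# usage: w.py x y r z0 z1 [pic]
x,y,r,z0,z1=map(float,sys.argv[1:6])
m=camera_model("wrist");im,d=read_camera("wrist");C=cloud(d,"wrist",m)
k=(d>0)&(np.hypot(C[...,0]-x,C[...,1]-y)<r)&(C[...,2]>z0)&(C[...,2]<z1);P=C[k]
print(len(P))
if len(P)>5:
    q=cv2.minAreaRect((P[:,:2]*1000).astype(np.float32));print(np.round(q[0],1),np.round(q[1],1),round(q[2],1),np.round(P.mean(0)*1000,1))
if len(sys.argv)>6: cv2.imwrite('pics/'+sys.argv[6],im)
s=read_state();R=cv2.Rodrigues(s['orientation'])[0]
print(round(s['t'],2),np.round(s['tool_pos']*1000,1),'jaw',round(np.degrees(np.arctan2(R[1,1],R[0,1])),1),'z',np.round(R[:,2],3),'open',round(s['opening'],4),'F',np.round(s['force'],1))
E
python3 w.py .578 -.0685 .04 .008 .025 w1.png
```

```text
1188
[581.3 -68. ] [52.7 52.2] 31.3 [580.1 -67.9  13.7]
2.35 [579.7 -75.3 220.3] jaw 75.6 z [ 0.008  0.003 -1.   ] open 0.093 F [-0.6  0.3 -0.8]
```

View pics/w1.png

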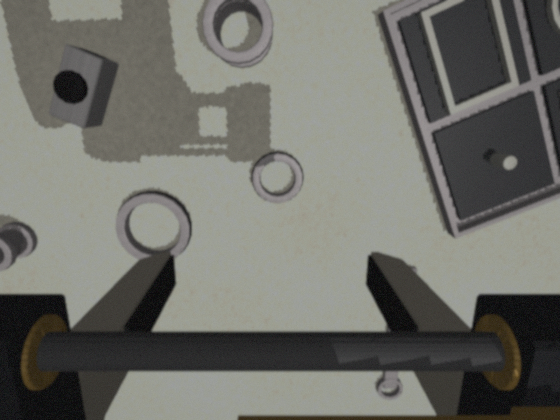

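The wrist view shows the ring standing clear at (277,176), with its depth fit agreeing to about 2 mm. Now I'll go down.

>>> {"method": "apply_moves", "body": {
  "commands": [0, 0.7, -4.8, 0, 0, 0, 9.3, 0, 0, -4.8, 0, 0, 0, 9.3, 0, 0, -4.8, 0, 0, 0, 9.3, 0, 0, -4, 0, 0, 0, 9.3, 0, 0, 0, 0, 0, 0, 9.3]
}}

```text
t: 2.98
tool_pos: [0.5783, -0.0621, 0.0351]
orientation: [0.386, 3.105, 0.009]
force: [-0.2, 0.1, 0.3]
opening: 0.093
```

>>> {"method": "apply_moves", "body": {
  "commands": [0.2, -0.6, -1.5, 0, 0, 0, 9.3, 0, 0, -1.3, 0, 0, 0, 9.3, 0, 0, 0, 0, 0, 0, 9.3, 0, 0, 0, 0, 0, 0, 9.3]
}}

```text
t: 3.48
tool_pos: [0.5845, -0.0682, 0.0116]
orientation: [0.383, 3.097, 0.008]
force: [-0.8, -0.1, 0.1]
opening: 0.0933
```

>>> {"method": "apply_moves", "body": {
  "commands": [-0.3, 0, -0.7, 0, 0, 0, 9.3, 0, 0, 0, 0, 0, 0, 9.3]
}}

```text
t: 3.72
tool_pos: [0.582, -0.0684, 0.0052]
orientation: [0.383, 3.095, 0.008]
force: [-0.4, -0.4, -0.0]
opening: 0.093
```

```bash
cat > s.py <<'E'
from h import *
R=None
s=read_state();R=cv2.Rodrigues(s['orientation'])[0];z=R[:,2]
print(round(s['t'],2),np.round(s['tool_pos']*1000,1),'jaw',round(np.degrees(np.arctan2(R[1,1],R[0,1])),1),'fix',np.round(np.cross(z,[0,0,-1]),3),'open',round(s['opening'],4),'F',np.round(s['force'],1),'q6',round(s['q'][5],2))
E
python3 s.py
```

```text
3.73 [582.  -68.4   5.2] jaw 75.9 fix [-0.002  0.023  0.   ] open 0.093 F [-0.4 -0.4 -0. ] q6 -1.54
```

Next I'll level the tool, lower it by about 1 mm and close.

>>> {"method": "apply_moves", "body": {
  "commands": [0, 0, -0.1, 0, 0.022, 0, 9.3, 0, 0, 0, 0, 0, 0, 4, 0, 0, 0, 0, 0, 0, 4, 0, 0, 0, 0, 0, 0, 4, 0, 0, 0, 0, 0, 0, 4, 0, 0, 0, 0, 0, 0, 4, 0, 0, 0, 0, 0, 0, 4, 0, 0, 0, 0, 0, 0, 4],
  "squeeze": 20
}}

```text
t: 4.72
tool_pos: [0.5824, -0.0685, 0.0046]
orientation: [0.386, 3.118, 0.003]
force: [0.4, -0.6, 0.0]
opening: 0.0518
```

```bash
python3 s.py
```

```text
4.72 [582.4 -68.5   4.6] jaw 75.9 fix [-0.002  0.001  0.   ] open 0.0518 F [ 0.4 -0.6  0. ] q6 -1.53
```

>>> {"method": "apply_moves", "body": {
  "commands": [0, 0, 4, 0, 0, 0, 4, 0, 0, 4, 0, 0, 0, 4, 0.8, 5.2, 0, 0, 0, 0, 4, 0.8, 5.2, 0, 0, 0, 0, 4, 0.8, 5.2, 0, 0, 0, 0, 4, 0.8, 5.2, 0, 0, 0, 0, 4, 0, 0, 0, 0, 0, 0, 4, 0, 0, 0, 0, 0, 0, 4]
}}

```text
t: 5.72
tool_pos: [0.614, 0.1447, 0.0872]
orientation: [0.39, 3.117, 0.004]
force: [0.0, -0.6, -0.9]
opening: 0.0515
```

```bash
python3 w.py .614 .149 .02 .025 .05 w2.png
```

```text
116
[621.2 148. ] [12.1  5.4] 68.1 [620.8 148.1  35.3]
5.78 [613.9 144.6  87.2] jaw 75.7 z [ 0.001  0.003 -1.   ] open 0.0518 F [-0.5  0.3 -1.2]
```

View pics/w2.png

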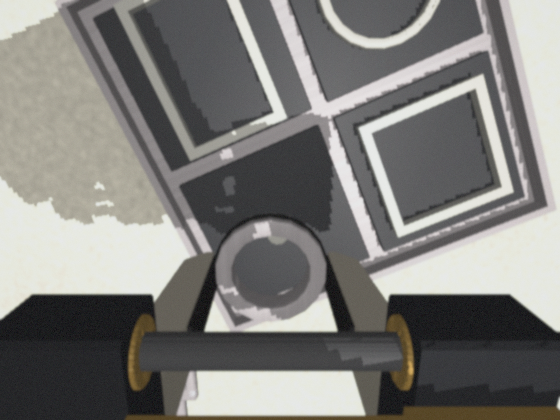

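The ring is held level in the fingers, and the peg is partly hidden behind it at about (262,230). I'll align and lower.

>>> {"method": "apply_moves", "body": {
  "commands": [0.1, 0.4, 0, 0, 0, 0, 4, 0, 0, -2, 0, 0, 0, 4, 0, 0, -2, 0, 0, 0, 4, 0, 0, -1.5, 0, 0, 0, 4, 0, 0, 0, 0, 0, 0, 4, 0, 0, 0, 0, 0, 0, 4]
}}

```text
t: 6.52
tool_pos: [0.6133, 0.1448, 0.026]
orientation: [-0.398, -3.113, -0.002]
force: [0.8, -0.2, -0.1]
opening: 0.0515
```

>>> {"method": "apply_moves", "body": {
  "commands": [0.1, 0.4, -0.5, 0, 0, 0, 4, 0, 0, -0.4, 0, 0, 0, 4, 0, 0, 0, 0, 0, 0, 4, 0, 0, 0, 0, 0, 0, 4]
}}

```text
t: 7.02
tool_pos: [0.6157, 0.1496, 0.0182]
orientation: [-0.397, -3.116, -0.004]
force: [0.3, -0.1, -0.2]
opening: 0.0516
```

>>> {"method": "apply_moves", "body": {
  "commands": [0, 0, -0.2, 0, 0, 0, 4, 0, 0, 0, 0, 0, 0, 6.5, 0, 0, 0, 0, 0, 0, 6.5, 0, 0, 0, 0, 0, 0, 6.5, 0, 0, 4, 0, 0, 0, 6.5, 0, 0, 5, 0, 0, 0, 6.5, 0, 0, 5, 0, 0, 0, 6.5, 0, 0, 0, 0, 0, 0, 9.3]
}}

```text
t: 8.02
tool_pos: [0.6146, 0.1492, 0.1599]
orientation: [-0.398, -3.115, -0.003]
force: [0.8, -0.4, 0.1]
opening: 0.0711
```

```bash
python3 w.py .615 .149 .04 .017 .031; python3 s.py
```

```text
1861
[614.4 151.2] [51.9 51.7] 30.4 [613.5 151.4  24.4]
8.07 [613.  148.9 156.9] jaw 75.4 z [-0.005  0.002 -1.   ] open 0.0748 F [-0.7 -0.3 -0.7]
8.07 [613.  148.9 156.9] jaw 75.4 fix [-0.002 -0.005 -0.   ] open 0.0748 F [-0.7 -0.3 -0.7] q6 -1.16
```

The ring is seated: its top is at 24.4 mm and its centre is within about 3 mm of the peg. Next is the small nipple.

>>> {"method": "apply_moves", "body": {
  "commands": [-0.4, -5.5, 0, 0, 0, 0, 9.3, -0.4, -5.5, 0, 0, 0, 0, 9.3, -0.4, -5.5, 0, 0, 0, 0, 9.3, -0.4, -5.5, 0, 0, 0, 0, 9.3, -0.4, -5.5, 0, 0, 0, 0, 9.3, -0.4, -5.5, 0, 0, 0, 0, 9.3, -0.4, -5.5, 0, 0, 0, 0, 9.3, -0.4, -5.5, 0, 0, 0, 0, 9.3]
}}

```text
t: 9.07
tool_pos: [0.5706, -0.2972, 0.1406]
orientation: [-0.382, -3.092, -0.008]
force: [-0.3, -0.1, -1.0]
opening: 0.0931
```

>>> {"method": "apply_moves", "body": {
  "commands": [-0.4, -5, 0, 0, 0, 0, 9.3, 0, 0, 0, 0, 0, 0, 9.3, 0, 0, 0, 0, 0, 0, 9.3]
}}

```text
t: 9.45
tool_pos: [0.5621, -0.3508, 0.1336]
orientation: [-0.39, -3.083, -0.015]
force: [0.1, 0.8, -0.6]
opening: 0.0933
```

```bash
python3 w.py .576 -.358 .04 .036 .05; python3 s.py
```

```text
1577
[ 577.4 -358.8] [39.1 39. ] 44.2 [ 576.5 -358.6   43.6]
9.5 [ 562.1 -350.7  133.5] jaw 75.6 z [-0.033  0.013 -0.999] open 0.0929 F [-0.   0.6  0.3]
9.5 [ 562.1 -350.7  133.5] jaw 75.6 fix [-0.013 -0.033 -0.   ] open 0.0929 F [-0.   0.6  0.3] q6 -1.95
```

>>> {"method": "apply_moves", "body": {
  "commands": [1.4, -0.8, 0, -0.013, -0.033, 0, 9.3, 0, 0, 0, 0, 0, 0, 9.3, 0, 0, -3, 0, 0, 0, 9.3, 0, 0, -3, 0, 0, 0, 9.3, 0, 0, 0, 0, 0, 0, 9.3]
}}

```text
t: 10.12
tool_pos: [0.5796, -0.3547, 0.0736]
orientation: [0.383, 3.113, -0.001]
force: [0.5, 0.5, 1.2]
opening: 0.0931
```

```bash
python3 s.py
```

```text
10.12 [ 579.6 -354.7   73.6] jaw 76.0 fix [0.001 0.005 0.   ] open 0.0931 F [0.5 0.5 1.2] q6 -1.95
```

>>> {"method": "apply_moves", "body": {
  "commands": [-0.2, -0.3, -2.5, 0, 0, 0, 9.3, 0, 0, -2.5, 0, 0, 0, 9.3, 0, 0, 0, 0, 0, 0, 9.3, 0, 0, 0, 0, 0, 0, 9.3]
}}

```text
t: 10.62
tool_pos: [0.5819, -0.3586, 0.0306]
orientation: [0.378, 3.106, -0.008]
force: [1.0, -0.2, 0.2]
opening: 0.093
```

```bash
python3 s.py
```

```text
10.62 [ 581.9 -358.6   30.6] jaw 76.1 fix [0.006 0.012 0.   ] open 0.093 F [ 1.  -0.2  0.2] q6 -1.96
```

>>> {"method": "apply_moves", "body": {
  "commands": [-0.5, 0, -1.1, 0.006, 0.012, 0, 9.3, 0, 0, 0, 0, 0, 0, 9.3, 0, 0, 0, 0, 0, 0, 3, 0, 0, 0, 0, 0, 0, 3, 0, 0, 0, 0, 0, 0, 3, 0, 0, 0, 0, 0, 0, 3, 0, 0, 0, 0, 0, 0, 3, 0, 0, 0, 0, 0, 0, 3],
  "squeeze": 25
}}

```text
t: 11.62
tool_pos: [0.5785, -0.3599, 0.023]
orientation: [0.379, 3.115, -0.004]
force: [-0.1, -0.5, 0.3]
opening: 0.0397
```

```bash
python3 s.py
```

```text
11.62 [ 578.5 -359.9   23. ] jaw 76.1 fix [0.003 0.004 0.   ] open 0.0397 F [-0.1 -0.5  0.3] q6 -1.96
```

>>> {"method": "apply_moves", "body": {
  "commands": [0, 0, 5, 0, 0, 0, 3, 0, 0, 5, 0, 0, 0, 3, -0.8, 5.3, 0, 0, 0, 0, 3, -0.8, 5.3, 0, 0, 0, 0, 3, -0.8, 5.3, 0, 0, 0, 0, 3, -0.8, 5.3, 0, 0, 0, 0, 3, -0.8, 5.3, 0, 0, 0, 0, 3, -0.8, 5.3, 0, 0, 0, 0, 3]
}}

```text
t: 12.62
tool_pos: [0.5262, -0.0356, 0.1233]
orientation: [0.389, 3.115, -0.001]
force: [1.0, 0.9, -1.2]
opening: 0.0397
```

```bash
python3 s.py
```

```text
12.62 [526.2 -35.6 123.3] jaw 75.7 fix [0.001 0.002 0.   ] open 0.0397 F [ 1.   0.9 -1.2] q6 -1.49
```

>>> {"method": "apply_moves", "body": {
  "commands": [-0.8, 5.3, 0, 0, 0, 0, 3, -0.8, 5.3, 0, 0, 0, 0, 3, -0.8, 5.3, 0, 0, 0, 0, 3, -0.8, 5.3, 0, 0, 0, 0, 3, -0.6, 5.2, 0, 0, 0, 0, 3, 0, 0, 0, 0, 0, 0, 3, 0, 0, 0, 0, 0, 0, 3]
}}

```text
t: 13.5
tool_pos: [0.4831, 0.2398, 0.1224]
orientation: [0.382, 3.116, -0.001]
force: [0.8, 0.1, -2.0]
opening: 0.0395
```

```bash
python3 s.py
```

```text
13.5 [483.1 239.8 122.4] jaw 76.0 fix [0.001 0.002 0.   ] open 0.0395 F [ 0.8  0.1 -2. ] q6 -0.96
```

>>> {"method": "apply_moves", "body": {
  "commands": [0.6, 0, 0, 0, 0, 0, 3, 0, 0, -2.5, 0, 0, 0, 3, 0, 0, -2.5, 0, 0, 0, 3, 0, 0, -2, 0, 0, 0, 3, 0, 0, 0, 0, 0, 0, 3, 0, 0, 0, 0, 0, 0, 3]
}}

```text
t: 14.25
tool_pos: [0.494, 0.2326, 0.0521]
orientation: [0.397, 3.112, -0.001]
force: [0.4, 0.4, -0.9]
opening: 0.0397
```

```bash
python3 s.py
```

```text
14.25 [494.  232.6  52.1] jaw 75.5 fix [0.001 0.005 0.   ] open 0.0397 F [ 0.4  0.4 -0.9] q6 -0.97
```

>>> {"method": "apply_moves", "body": {
  "commands": [-0.5, 0.7, 0, 0, 0, 0, 3, 0, 0, 0, 0, 0, 0, 3, 0, 0, -0.8, 0, 0, 0, 3, 0, 0, -0.7, 0, 0, 0, 3, 0, 0, 0, 0, 0, 0, 3]
}}

```text
t: 14.88
tool_pos: [0.4903, 0.2405, 0.0387]
orientation: [0.397, 3.108, 0.002]
force: [-0.2, -0.4, -1.2]
opening: 0.0398
```

```bash
python3 s.py
```

```text
14.88 [490.3 240.5  38.7] jaw 75.4 fix [0.    0.008 0.   ] open 0.0398 F [-0.2 -0.4 -1.2] q6 -0.95
```

>>> {"method": "apply_moves", "body": {
  "commands": [0, 0, -0.4, 0, 0.005, 0, 3, 0, 0, 0, 0, 0, 0, 3, 0, 0, 0, 0, 0, 0, 3, 0, 0, 0, 0, 0, 0, 6, 0, 0, 0, 0, 0, 0, 6, 0, 0, 0, 0, 0, 0, 6, 0, 0, 0, 0, 0, 0, 6, 0, 0, 4, 0, 0, 0, 6]
}}

```text
t: 15.88
tool_pos: [0.4884, 0.2397, 0.0723]
orientation: [-0.398, -3.115, 0.004]
force: [0.0, 0.3, -0.5]
opening: 0.06
```

>>> {"method": "apply_moves", "body": {
  "commands": [0, 0, 5, 0, 0, 0, 9, 0, 0, 4, 0, 0, 0, 9.3, 0, 0, 0, 0, 0, 0, 9.3]
}}

```text
t: 16.25
tool_pos: [0.4899, 0.2402, 0.1685]
orientation: [0.398, 3.113, 0.001]
force: [0.8, 0.1, -0.2]
opening: 0.0853
```

```bash
python3 w.py .489 .24 .03 .045 .07 w3.png;python3 s.py
```

```text
1399
[489.2 242.1] [39.2 39. ] 68.5 [488.8 242.2  54.6]
16.3 [488.8 239.8 166.3] jaw 75.4 z [ 0.    -0.001 -1.   ] open 0.0891 F [-0.2  0.3 -0.2]
16.3 [488.8 239.8 166.3] jaw 75.4 fix [0.001 0.    0.   ] open 0.0891 F [-0.2  0.3 -0.2] q6 -0.95
```

View pics/w3.png

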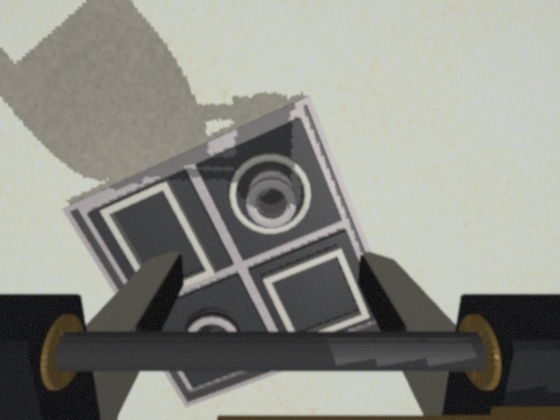

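The nipple stands in the cup at (270,200), with its top at 54.6 mm where 55 is expected. Next is the gauge, turning the jaw to about 6° on the way.

>>> {"method": "apply_moves", "body": {
  "commands": [-0.5, -5.4, 0, 0, 0, -0.11, 9.3, -0.5, -5.4, 0, 0, 0, -0.11, 9.3, -0.5, -5.4, 0, 0, 0, -0.11, 9.3, -0.5, -5.4, 0, 0, 0, -0.11, 9.3, -0.5, -5.4, 0, 0, 0, -0.11, 9.3, -0.5, -5.4, 0, 0, 0, -0.11, 9.3, -0.5, -5.4, 0, 0, 0, -0.11, 9.3, -0.5, -5.4, 0, 0, 0, -0.11, 9.3]
}}

```text
t: 17.3
tool_pos: [0.4382, -0.1999, 0.1516]
orientation: [-1.704, -2.617, 0.002]
force: [0.8, -0.7, -0.3]
opening: 0.093
```

```bash
python3 s.py
```

```text
17.3 [ 438.2 -199.9  151.6] jaw 23.9 fix [-0.009 -0.017 -0.   ] open 0.093 F [ 0.8 -0.7 -0.3] q6 -0.95
```

>>> {"method": "apply_moves", "body": {
  "commands": [-0.3, -4.8, 0.3, 0, 0, -0.1, 9.3, -0.3, -4.8, 0.3, 0, 0, -0.1, 9.3, -0.3, -4.8, 0.3, -0.009, -0.017, -0.1, 9.3, 0, 0, 0, 0, 0, 0, 9.3, 0, 0, 0, 0, 0, 0, 9.3]
}}

```text
t: 17.92
tool_pos: [0.4226, -0.3482, 0.1504]
orientation: [-2.098, -2.319, -0.01]
force: [0.9, 0.4, -0.4]
opening: 0.0932
```

```bash
python3 w.py .424 -.355 .05 .03 .042;python3 w.py .424 -.355 .04 .044 .054 w4.png; python3 s.py
```

```text
1969
[ 425.8 -355.7] [45.8 46.7] 6.5 [ 425.3 -351.1   37.9]
17.98 [ 422.7 -348.   150.4] jaw 5.8 z [-0.007  0.014 -1.   ] open 0.0928 F [-0.7  0.6 -0. ]
1341
[ 426.  -355.3] [31. 31.] 31.2 [ 425.9 -354.8   49.5]
18.02 [ 423.1 -347.8  150.9] jaw 5.8 z [-0.006  0.013 -1.   ] open 0.0931 F [ 1.   0.4 -0.2]
18.02 [ 423.1 -347.8  150.9] jaw 5.8 fix [-0.013 -0.006 -0.   ] open 0.0931 F [ 1.   0.4 -0.2] q6 -0.89
```

View pics/w4.png

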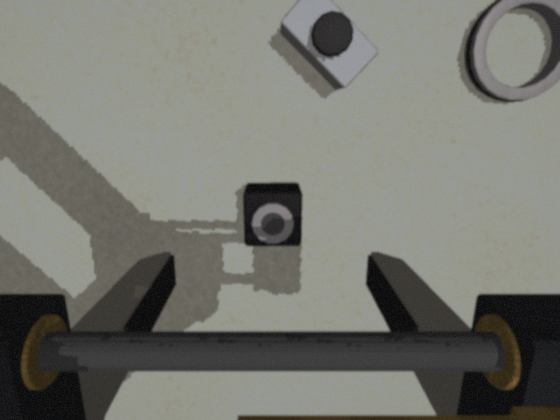

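The gauge is square to the jaws at (272,215). I'll align and descend in two stages.

>>> {"method": "apply_moves", "body": {
  "commands": [0.3, -0.7, 0, -0.013, -0.006, 0.01, 9.3, 0, 0, -3, 0, 0, 0, 9.3, 0, 0, -3, 0, 0, 0, 9.3, 0, 0, -2.5, 0, 0, 0, 9.3, 0, 0, 0, 0, 0, 0, 9.3, 0, 0, 0, 0, 0, 0, 9.3]
}}

```text
t: 18.77
tool_pos: [0.43, -0.3525, 0.0663]
orientation: [2.075, 2.349, -0.002]
force: [0.1, 0.4, 0.8]
opening: 0.0929
```

```bash
python3 s.py
```

```text
18.77 [ 430.  -352.5   66.3] jaw 7.1 fix [0.005 0.005 0.   ] open 0.0929 F [0.1 0.4 0.8] q6 -0.9
```

>>> {"method": "apply_moves", "body": {
  "commands": [-0.5, -0.3, -2.5, 0.005, 0.005, -0.01, 9.3, -0.1, 0, -2.3, 0, 0, 0, 9.3, 0, 0, 0, 0, 0, 0, 9.3, 0, 0, 0, 0, 0, 0, 9.3]
}}

```text
t: 19.27
tool_pos: [0.4282, -0.3587, 0.0247]
orientation: [2.082, 2.338, -0.002]
force: [0.2, -0.8, 0.3]
opening: 0.0929
```

```bash
python3 s.py
```

```text
19.27 [ 428.2 -358.7   24.7] jaw 6.6 fix [0.008 0.007 0.   ] open 0.0929 F [ 0.2 -0.8  0.3] q6 -0.9
```

>>> {"method": "apply_moves", "body": {
  "commands": [-0.2, 0.3, -0.9, 0.008, 0.007, 0, 9.3, 0, 0, 0, 0, 0, 0, 9.3, 0, 0, 0, 0, 0, 0, 3.5, 0, 0, 0, 0, 0, 0, 3.5, 0, 0, 0, 0, 0, 0, 3.5, 0, 0, 0, 0, 0, 0, 3.5, 0, 0, 0, 0, 0, 0, 3.5, 0, 0, 0, 0, 0, 0, 3.5],
  "squeeze": 25
}}

```text
t: 20.27
tool_pos: [0.4275, -0.357, 0.0182]
orientation: [2.087, 2.343, -0.001]
force: [0.9, 0.8, 0.3]
opening: 0.0455
```

```bash
python3 s.py
```

```text
20.27 [ 427.5 -357.    18.2] jaw 6.6 fix [0.003 0.003 0.   ] open 0.0455 F [0.9 0.8 0.3] q6 -0.9
```

>>> {"method": "apply_moves", "body": {
  "commands": [0, 0, 5, 0, 0, 0, 3.5, 0, 0, 5, 0, 0, 0, 3.5, 1.5, 5.5, 0, 0, 0, 0, 3.5, 1.5, 5.5, 0, 0, 0, 0, 3.5, 1.5, 5.5, 0, 0, 0, 0, 3.5, 1.5, 5.5, 0, 0, 0, 0, 3.5, 1.5, 5.5, 0, 0, 0, 0, 3.5, 1.5, 5.5, 0, 0, 0, 0, 3.5]
}}

```text
t: 21.28
tool_pos: [0.517, -0.0197, 0.1202]
orientation: [2.097, 2.334, 0.002]
force: [1.1, 0.1, -1.2]
opening: 0.0461
```

```bash
python3 s.py
```

```text
21.27 [517.  -19.7 120.2] jaw 6.1 fix [0.001 0.004 0.   ] open 0.0461 F [ 1.1  0.1 -1.2] q6 -0.24
```

>>> {"method": "apply_moves", "body": {
  "commands": [1.6, 5.4, 0, 0, 0, 0.01, 3.5, 1.6, 5.4, 0, 0, 0, 0.01, 3.5, 1.6, 5.4, 0, 0, 0, 0.01, 3.5, 1.6, 5.4, 0, 0, 0, 0.01, 3.5, 1.6, 5.4, 0, 0, 0, 0.01, 3.5, 0, 0, 0, 0, 0, 0, 3.5, 0, 0, 0, 0, 0, 0, 3.5]
}}

```text
t: 22.15
tool_pos: [0.5966, 0.264, 0.1172]
orientation: [2.03, 2.395, -0.001]
force: [0.6, -0.0, -1.0]
opening: 0.046
```

```bash
python3 s.py
```

```text
22.15 [596.6 264.  117.2] jaw 9.4 fix [0.002 0.001 0.   ] open 0.046 F [ 0.6 -0.  -1. ] q6 0.18
```

>>> {"method": "apply_moves", "body": {
  "commands": [0, 0, -2.5, 0, 0, 0, 3.5, 0, 0, -2.5, 0, 0, 0, 3.5, 0, 0, -1, 0, 0, 0, 3.5, 0, 0, 0, 0, 0, 0, 3.5, 0, 0, 0, 0, 0, 0, 3.5]
}}

```text
t: 22.78
tool_pos: [0.5973, 0.2593, 0.0579]
orientation: [2.036, 2.388, 0.001]
force: [-0.9, -0.8, -0.9]
opening: 0.0457
```

```bash
python3 s.py
```

```text
22.77 [597.3 259.3  57.9] jaw 9.1 fix [0.002 0.003 0.   ] open 0.0457 F [-0.9 -0.8 -0.9] q6 0.17
```

>>> {"method": "apply_moves", "body": {
  "commands": [0, -0.1, -1, 0, 0, 0, 3.5, 0, 0, -1, 0, 0, 0, 3.5, 0, 0, 0, 0, 0, 0, 3.5, 0, 0, 0, 0, 0, 0, 3.5]
}}

```text
t: 23.28
tool_pos: [0.5984, 0.2585, 0.0384]
orientation: [2.035, 2.387, 0.005]
force: [-0.4, -0.0, -1.9]
opening: 0.0458
```

```bash
python3 s.py
```

```text
23.27 [598.4 258.5  38.4] jaw 9.1 fix [0.001 0.006 0.   ] open 0.0458 F [-0.4 -0.  -1.9] q6 0.17
```

>>> {"method": "apply_moves", "body": {
  "commands": [0, 0, -0.7, 0, 0.004, 0, 3.5, 0, 0, 0, 0, 0, 0, 3.5, 0, 0, -0.15, 0, 0, 0, 3.5, 0, 0, 0, 0, 0, 0, 3.5]
}}

```text
t: 23.78
tool_pos: [0.5986, 0.2587, 0.0296]
orientation: [2.037, 2.39, 0.001]
force: [0.9, 0.3, -1.6]
opening: 0.0459
```

```bash
python3 s.py
```

```text
23.77 [598.6 258.7  29.6] jaw 9.1 fix [0.001 0.002 0.   ] open 0.0459 F [ 0.9  0.3 -1.6] q6 0.17
```

>>> {"method": "apply_moves", "body": {
  "commands": [0, 0, 0, 0, 0, 0, 6.8, 0, 0, 0, 0, 0, 0, 6.8, 0, 0, 0, 0, 0, 0, 6.8, 0, 0, 0, 0, 0, 0, 6.8, 0, 0, 4, 0, 0, 0, 6.8, 0, 0, 5, 0, 0, 0, 9, 0, 0, 5, 0, 0, 0, 9, 0, 0, 0, 0, 0, 0, 9.3]
}}

```text
t: 24.78
tool_pos: [0.598, 0.2585, 0.1741]
orientation: [2.037, 2.389, 0.001]
force: [0.7, 1.0, 0.2]
opening: 0.0915
```

```bash
python3 w.py .597 .258 .05 .042 .055;python3 w.py .597 .258 .04 .055 .07 ; python3 s.py
```

```text
1868
[600. 261.] [46.  45.8] 8.9 [599.4 264.5  49. ]
24.82 [596.5 258.  170.9] jaw 9.1 z [-0.002 -0.002 -1.   ] open 0.092 F [ 0.4 -0.5 -0.3]
1293
[600.2 260.8] [31. 31.] 9.3 [599.9 261.5  60.5]
24.88 [595.2 257.5 168.4] jaw 9.1 z [-0.006 -0.003 -1.   ] open 0.0927 F [ 0.5 -0.3 -0.4]
24.88 [595.2 257.5 168.4] jaw 9.1 fix [ 0.003 -0.006  0.   ] open 0.0927 F [ 0.5 -0.3 -0.4] q6 0.17
```

The gauge is seated: its body top is at 49.0 mm. Last is the valve, with the jaw turned to about 53°.

>>> {"method": "apply_moves", "body": {
  "commands": [-1.6, -5.2, 0, 0, 0, 0.09, 9.3, -1.6, -5.2, 0, 0, 0, 0.09, 9.3, -1.6, -5.2, 0, 0, 0, 0.09, 9.3, -1.6, -5.2, 0, 0, 0, 0.09, 9.3, -1.6, -5.2, 0, 0, 0, 0.09, 9.3, -1.6, -5.2, 0, 0, 0, 0.09, 9.3, -1.6, -5.2, 0, 0, 0, 0.09, 9.3, -1.6, -5.2, 0, 0, 0, 0.09, 9.3]
}}

```text
t: 25.88
tool_pos: [0.4516, -0.1658, 0.1486]
orientation: [-1.014, -2.951, 0.033]
force: [-0.4, 0.2, 0.9]
opening: 0.093
```

```bash
python3 s.py
```

```text
25.88 [ 451.6 -165.8  148.6] jaw 52.1 fix [ 0.013 -0.027  0.   ] open 0.093 F [-0.4  0.2  0.9] q6 -1.35
```

>>> {"method": "apply_moves", "body": {
  "commands": [0, -4.5, 0, 0.013, -0.027, 0, 9.3, 0, 0, 0, 0, 0, 0, 9.3, 0, 0, 0, 0, 0, 0, 9.3]
}}

```text
t: 26.25
tool_pos: [0.4465, -0.213, 0.1424]
orientation: [-1.024, -2.96, -0.003]
force: [-0.7, 0.1, 0.6]
opening: 0.0931
```

```bash
python3 w.py .451 -.2205 .05 .03 .042;python3 w.py .451 -.2205 .04 .044 .054 ; python3 s.py
```

```text
2515
[ 451.7 -220.6] [33.7 64.5] 52.5 [ 448.9 -218.    38.2]
26.3 [ 446.5 -212.8  142.4] jaw 51.9 z [-0.008  0.005 -1.   ] open 0.0928 F [ 1.   0.5 -0.6]
1081
[ 451.9 -220.3] [26.6 27.1] 51.8 [ 451.3 -219.8   49.2]
26.35 [ 447.  -212.6  142.9] jaw 51.9 z [-0.008  0.004 -1.   ] open 0.0927 F [ 0.8  0.  -0.6]
26.35 [ 447.  -212.6  142.9] jaw 51.9 fix [-0.004 -0.008 -0.   ] open 0.0927 F [ 0.8  0.  -0.6] q6 -1.45
```

>>> {"method": "apply_moves", "body": {
  "commands": [0.4, -0.8, 0, -0.004, -0.008, 0.01, 9.3, 0, 0, -3, 0, 0, 0, 9.3, 0, 0, -3, 0, 0, 0, 9.3, 0, 0, -1.5, 0, 0, 0, 9.3, 0, 0, 0, 0, 0, 0, 9.3, 0, 0, 0, 0, 0, 0, 9.3]
}}

```text
t: 27.1
tool_pos: [0.455, -0.2186, 0.0681]
orientation: [0.993, 2.974, -0.001]
force: [0.7, -0.2, 0.4]
opening: 0.0931
```

```bash
python3 s.py
```

```text
27.1 [ 455.  -218.6   68.1] jaw 53.1 fix [0.003 0.005 0.   ] open 0.0931 F [ 0.7 -0.2  0.4] q6 -1.48
```

>>> {"method": "apply_moves", "body": {
  "commands": [-0.4, -0.2, -2.5, 0.003, 0.005, -0.01, 9.3, -0.1, 0, -2.3, 0, 0, 0, 9.3, 0, 0, 0, 0, 0, 0, 9.3, 0, 0, 0, 0, 0, 0, 9.3]
}}

```text
t: 27.6
tool_pos: [0.4542, -0.2231, 0.0253]
orientation: [1.006, 2.966, -0.003]
force: [-0.2, -0.1, -0.6]
opening: 0.0933
```

```bash
python3 s.py
```

```text
27.6 [ 454.2 -223.1   25.3] jaw 52.5 fix [0.005 0.008 0.   ] open 0.0933 F [-0.2 -0.1 -0.6] q6 -1.48
```

>>> {"method": "apply_moves", "body": {
  "commands": [-0.2, 0.2, -0.8, 0.005, 0.008, 0, 9.3, 0, 0, 0, 0, 0, 0, 9.3, 0, 0, 0, 0, 0, 0, 2.5, 0, 0, 0, 0, 0, 0, 2.5, 0, 0, 0, 0, 0, 0, 2.5, 0, 0, 0, 0, 0, 0, 2.5, 0, 0, 0, 0, 0, 0, 2.5, 0, 0, 0, 0, 0, 0, 2.5],
  "squeeze": 25
}}

```text
t: 28.6
tool_pos: [0.454, -0.2219, 0.0197]
orientation: [1.008, 2.972, -0.001]
force: [0.2, 0.2, 0.4]
opening: 0.0377
```

>>> {"method": "apply_moves", "body": {
  "commands": [0, 0, 0, 0, 0, 0, 2.5, 0, 0, 0, 0, 0, 0, 2.5]
}}

```text
t: 28.85
tool_pos: [0.4539, -0.2221, 0.0197]
orientation: [1.008, 2.972, -0.001]
force: [-0.2, 0.4, -0.5]
opening: 0.0336
```

```bash
python3 s.py
```

```text
28.85 [ 453.9 -222.1   19.7] jaw 52.5 fix [0.002 0.003 0.   ] open 0.0336 F [-0.2  0.4 -0.5] q6 -1.47
```

>>> {"method": "apply_moves", "body": {
  "commands": [0, 0, 5, 0, 0, 0, 2.5, 0, 0, 5, 0, 0, 0, 2.5, 0.8, 5, 0, 0, 0, 0.13, 2.5, 0.8, 5, 0, 0, 0, 0.13, 2.5, 0.8, 5, 0, 0, 0, 0.13, 2.5, 0.8, 5, 0, 0, 0, 0.13, 2.5, 0.8, 5, 0, 0, 0, 0.13, 2.5, 0.8, 5, 0, 0, 0, 0.13, 2.5]
}}

```text
t: 29.85
tool_pos: [0.5, 0.0849, 0.121]
orientation: [-0.224, 3.132, 0.001]
force: [1.2, 0.0, -2.1]
opening: 0.0336
```

```bash
python3 s.py
```

```text
29.85 [500.   84.9 121. ] jaw 98.2 fix [-0.     0.002  0.   ] open 0.0336 F [ 1.2  0.  -2.1] q6 -1.65
```

>>> {"method": "apply_moves", "body": {
  "commands": [0.6, 4.2, 0, 0, 0, 0, 2.5, 0, 0, 0, 0, 0, 0, 2.5, 0, 0, 0, 0, 0, 0, 2.5, 0, 0, -2.5, 0, 0, 0, 2.5, 0, 0, -2.5, 0, 0, 0, 2.5, 0, 0, -1, 0, 0, 0, 2.5, 0, 0, 0, 0, 0, 0, 2.5, 0, 0, 0, 0, 0, 0, 2.5]
}}

```text
t: 30.85
tool_pos: [0.5056, 0.1266, 0.0597]
orientation: [-0.226, 3.132, -0.0]
force: [-1.2, -0.1, -1.0]
opening: 0.0339
```

```bash
python3 s.py
```

```text
30.85 [505.6 126.6  59.7] jaw 98.3 fix [0.    0.001 0.   ] open 0.0339 F [-1.2 -0.1 -1. ] q6 -1.57
```

>>> {"method": "apply_moves", "body": {
  "commands": [0.3, 0.5, -1, 0, 0, 0.015, 2.5, 0, 0, -1, 0, 0, 0, 2.5, 0, 0, 0, 0, 0, 0, 2.5, 0, 0, 0, 0, 0, 0, 2.5]
}}

```text
t: 31.35
tool_pos: [0.51, 0.1322, 0.0399]
orientation: [-0.251, 3.128, 0.0]
force: [0.0, 0.4, -1.8]
opening: 0.034
```

```bash
python3 s.py
```

```text
31.35 [510.  132.2  39.9] jaw 99.2 fix [-0.     0.004  0.   ] open 0.034 F [ 0.   0.4 -1.8] q6 -1.57
```

>>> {"method": "apply_moves", "body": {
  "commands": [-0.1, 0, -0.7, 0, 0.003, 0, 2.5, 0, 0, 0, 0, 0, 0, 2.5, 0, 0, -0.15, 0, 0, 0, 2.5, 0, 0, 0, 0, 0, 0, 2.5]
}}

```text
t: 31.85
tool_pos: [0.509, 0.1323, 0.031]
orientation: [-0.252, 3.131, 0.001]
force: [-0.0, -0.1, -1.8]
opening: 0.0338
```

```bash
python3 s.py
```

```text
31.85 [509.  132.3  31. ] jaw 99.2 fix [-0.     0.001  0.   ] open 0.0338 F [-0.  -0.1 -1.8] q6 -1.57
```

>>> {"method": "apply_moves", "body": {
  "commands": [0, 0, 0, 0, 0, 0, 5.4, 0, 0, 0, 0, 0, 0, 5.4, 0, 0, 0, 0, 0, 0, 5.4, 0, 0, 0, 0, 0, 0, 5.4, 0, 0, 4, 0, 0, 0, 5.4, 0, 0, 5, 0, 0, 0, 5.4, 0, 0, 5, 0, 0, 0, 5.4, 0, 0, 0, 0, 0, 0, 5.4]
}}

```text
t: 32.85
tool_pos: [0.5086, 0.1322, 0.1757]
orientation: [-0.251, 3.13, 0.001]
force: [1.2, 0.2, -0.3]
opening: 0.0541
```

>>> {"method": "apply_moves", "body": {
  "commands": [-1, -5.5, 1, 0, 0, 0, 5.4, -1, -5.5, 1, 0, 0, 0, 5.4, -1, -5.5, 0, 0, 0, 0, 5.4, -1, -5.5, 0, 0, 0, 0, 5.4, -1, -5.5, 0, 0, 0, 0, 5.4, 0, 0, 0, 0, 0, 0, 5.4, 0, 0, 0, 0, 0, 0, 5.4]
}}

```text
t: 33.72
tool_pos: [0.4538, -0.1491, 0.1908]
orientation: [0.254, -3.128, -0.004]
force: [-0.1, 0.0, 0.2]
opening: 0.054
```

```bash
cat > f.py <<'E'
from h import *
im,d=read_camera("top");np.save('d.npy',d);cv2.imwrite('pics/top2.png',cv2.resize(im[140:300,130:440],(800,413),interpolation=cv2.INTER_CUBIC))
C=cloud(d,"top")
for n,c,a,b in [("ring",(.615,.149),.021,.031),("nip",(.488,.240),.046,.07),("valve",(.506,.132),.042,.053),("knob",(.506,.132),.054,.07),("gauge",(.597,.258),.042,.053),("LN",(.4386,-.068),.045,.06),("LR",(.596,-.2076),.01,.022)]:
    P=C[(d>0)&(np.hypot(C[...,0]-c[0],C[...,1]-c[1])<.05)&(C[...,2]>a)&(C[...,2]<b)]
    if len(P)<5: print(n,len(P));continue
    q=cv2.minAreaRect((P[:,:2]*1000).astype(np.float32))
    print(n,np.round(q[0],1),np.round(q[1],1),round(q[2],1),'z',np.round(np.percentile(P[:,2],[5,50,95])*1000,1))
E
python3 f.py; python3 s.py
```

```text
ring [611.5 150.5] [49.7 51.1] 3.2 z [21.4 23.8 27.3]
nip [486.1 240.6] [38.6 36.6] 88.0 z [49.  53.4 56.4]
valve [504.5 132.1] [64.7 34.2] 9.1 z [44.6 47.9 50.5]
knob [504.1 132. ] [27.2 26. ] 7.3 z [55.8 58.6 61.4]
gauge [596.6 260.3] [46.4 46.2] 8.6 z [43.7 47.3 50.7]
LN [445.5 -47.7] [15.3 47. ] 73.7 z [47.5 50.6 52.7]
LR 0
33.77 [ 453.8 -148.8  190.8] jaw 99.4 fix [-0.002 -0.003 -0.   ] open 0.0545 F [-0.3  0.1 -0.8] q6 -2.16
```

View pics/top2.png

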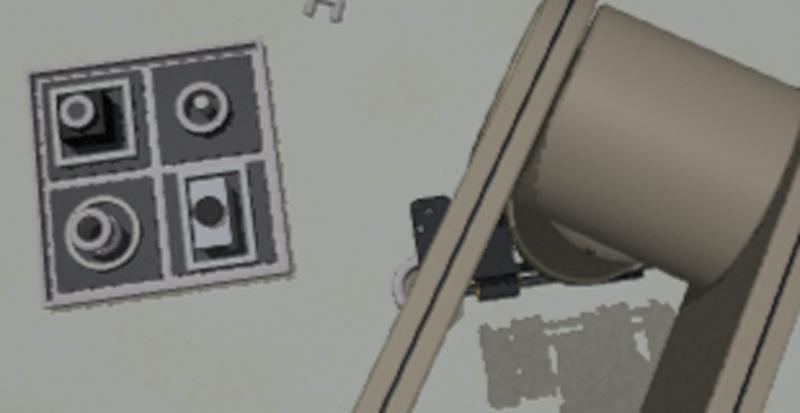

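All four small parts are seated: ring (203,107), nipple (100,230), valve (210,212) and gauge (85,115). The arm hides the large parts, so I'll move it aside to check them.

>>> {"method": "apply_moves", "body": {
  "commands": [0, -5.5, 0.5, 0, 0, 0.15, 5.4, 0, -5.5, 0.5, 0, 0, -0.1, 5.4, 0, -5.5, 0.5, 0, 0, -0.1, 5.4, 0, -5.5, 0.5, 0, 0, -0.1, 5.4, -0.5, -5.5, 0.5, 0, 0, -0.1, 5.4, -0.5, -5.5, 0.5, 0, 0, -0.1, 5.4, 0, 0, 0, 0, 0, 0, 5.4, 0, 0, 0, 0, 0, 0, 5.4]
}}

```text
t: 34.78
tool_pos: [0.4514, -0.4747, 0.2173]
orientation: [-0.273, -3.127, -0.013]
force: [-0.2, 0.6, -0.3]
opening: 0.0539
```

```bash
python3 f.py; python3 s.py
```

```text
ring [611.3 150.5] [49.2 50.2] 6.7 z [21.5 23.5 27.3]
nip [486.  240.6] [36.4 38.3] 1.0 z [49.2 53.5 56.5]
valve [504.2 131.9] [63.7 33.9] 9.5 z [44.6 47.7 50.7]
knob [504.5 132.3] [26.2 26.5] 29.0 z [56.2 58.5 60.8]
gauge [596.5 260.5] [46.7 47. ] 7.9 z [43.6 47.3 50.2]
LN [438.8 -68.3] [56.4 54.4] 1.0 z [47.7 50.4 53.8]
LR [ 596.8 -207.6] [76.2 75.9] 89.4 z [11.4 14.7 17.6]
34.83 [ 451.3 -474.6  217.2] jaw 80.0 fix [-0.008 -0.002 -0.   ] open 0.054 F [-0.3 -0.8  0.3] q6 -2.29
```

Everything checks out and both large parts are unmoved, so I'll hand the job in.

```bash
python3 -c "
from h import *
print(close_job())"
```

```text
the job is handed in; nothing more can be done
None
```

All four small fittings are in their places in the tray and released. I handed the job in at about 35 s of the 112 s allowed; it reports no verdict.

My last check was a depth reading from the top camera, with the arm moved clear and the gripper empty. Distances are from each part's centre to its target:

| Part | Place | Distance from target |
|---|---|---|
| Small ring | peg | about 3–4 mm |
| Small nipple | round cup | about 3 mm |
| Valve | oblong pocket | about 2 mm |
| Gauge head | square pocket | about 3 mm |

- **Seating:** the tops of all four sit about 1–2 mm below the height expected for parts resting on the tray floor. That matches the low reading the top camera also gave on the bare bench. Close-up wrist-camera readings of the ring, nipple and gauge head were within 0.6 mm; I did not take one of the valve after placing it.
- **Large parts:** the large nipple and large ring read within 0.5 mm of where they started, and both are still upright.
- **Disagreement:** the two cameras differ by about 2–3 mm in position, in line with their calibration and well inside the tolerances. No check failed.

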